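# Fit the idler and hold the belt tensioner back

## Robot

A 6-joint arm with a two-finger parallel gripper is mounted at the origin on the work surface. World frame = base frame: x ahead of the robot, y to its left, z up, the work surface at z = 0. Lengths are in m, angles in degrees, forces in N, time in s.
With the tool pointing down it reaches from about 0.35 to 0.875 m from the base axis. Payload 4.2 kg.
Tool frame: the origin (TCP) lies midway between the tips of the shut fingers; the grasp point (between the pads) lies 19 mm behind it; z points along the fingers, y is the line along which they close (so a half turn about z gives the same grasp; the last joint's range is limited). The gripper opens to 87 mm and grips with 3 to 60 N. Pads are 19 mm wide; open, the fingers measure 117 mm over their backs; the gripper's body (75 mm by 190 mm) begins 51 mm behind the grasp point.
Start: joints at [-50.73, 22.042, 0.453, 0, -68.411, -14.817], TCP at [0.259, -0.569, 0.223] pointing down, gripper open.
Joint ranges: [-179.83, 179.83], [-69.29, 118.12], [-61.27, 80.66], [-181.25, 117.63], [-171.15, -9.14], [-177.46, 177.46]. Speed limits (degrees/s): [159.86, 159.86, 180, 180, 180, 180].

## Interface

Orientations are given as a 3x3 rotation matrix whose columns are the frame's x, y, z axes.
In Python, from station import r, cams gives the robot as it stands.
- The arm moves only by the tool play_rows, never from a script. Its argument "commands" is text: rows parted by semicolons, each of 6 numbers parted by spaces: the shift along the world's x, y, z normalised to -1 to 1, where 1 is 30 mm, then the turn, a rotation vector about the world's x, y, z normalised to -1 to 1, where 1 is 0.15 rad. A call has 1 to 20 rows; each row shifts and turns the commanded pose from where the row before left it; what a row does not reach is not made up. A row lasts 1/10 s, in which the tool goes at most 50 mm and 8.59 degrees, less where a joint would pass 70% of its speed; a pose out of reach is approached as far as the arm can. A call with a number of a shift or a turn outside -1 to 1 is refused whole. A call with a gripper value outside its range is refused whole. "grip" is the finger opening in mm, from 0 to 87, set as the call begins (left out, the last holds). The fingers move at their own pace and stop on an object; the grip force is fixed at half the most. Time passes only in rows, so rows that do not move let the fingers close. It gives the time, the measured TCP pose, the force, the opening and the grip force at its end, in the units of the state.
- r.sense(): the state, without advancing time (a new reading comes with each control period).
- cams.capture(name): name is "scene" or "top"; returns (picture, depth): 420x560x3 uint8, blue, green, red; 420x560 float32, m along the optical axis (not along the pixel's ray), 0 where there is no reading.
- cams.camera_info(name): a dict with "mtx" (3x3 intrinsics, pixels), "R" (3x3) and "t" (3): a world point X has camera coordinates R X + t. Camera axes: x right, y down, z forward; pixel columns grow to the right and rows downward; lengths in m; the calibration is good to about 2 mm. A picture is of the moment at which its call begins. camera_info takes no time and is no camera call.
- r.finish_job(): hands the job in; it is judged then, once.
The state is a dict: "time_s": time; "joints": joint angles; "joint_velocities": joint speeds; "effort": joint torques, N m; "tcp_pos": TCP position; "ee_rot": TCP orientation; "wrist_force": force on the tool from outside, world axes, zero at the start; "moment": the same for the moment, N m; "gripper_width": opening from 0.0 (shut) to 1.0 (fully open); "gripper_force": force on a finger pad.
Only numpy, scipy, OpenCV 4.12 (cv2) and the standard library are available. Lean on these libraries where they do the work, as an engineer would, in place of code of your own. Each camera call takes 0.05 s, during which the arm holds its last target. There are 200 camera calls.

## Task

On the belt-drive rig, drop the plain idler roller over the pin on the tensioner arm so it sits fully down, and let go of it. Then push the sprung arm back by its upright handle post, away from its rest position and past the click of the ratchet pawl, and finish while still holding it there, a little beyond the click, resting on neither the pawl nor the end stop, so that the belt can be slipped on. Do not disturb the other things on the bench.

Things in the scene. Friction and masses are not known exactly. Their poses are not given: they have to be found in the camera images.
- rig: Grey steel base plate of a belt-drive rig, 220 mm (its x) by 390 mm (its y), 12 mm thick, bolted flat on the bench; origin on the underside, 5 mm from the centre along -y. On it: two low fixed pulleys (tops 46 mm above the bench) at (+78, -140) and (+70, +155) mm, and the tensioner arm's vertical pivot at (-20, -70) mm. Place and yaw vary.
- tensioner (a joint): Arm angle (rad): 0 at rest, pointing along the rig's +y; grows as the arm swings to the rig's +x (clockwise from above). A spring drives it back: 4 N at the handle at rest, 7 to 9 N past the click. From 0.1 the tail's tooth lifts the pawl (2 to 3 N more); at 0.40 to 0.45 the pawl drops (click). Let go, the arm then returns to 0.445, carried by the pawl. End stop 0.87. Hold at 0.49 to 0.81.
- pawl (a joint): Travel of the small sprung aluminium pawl slider (m), sliding away from the arm's tail: 0 when out (home), about 0.005 while the tooth rides over it, back to 0 after the click. It moves by itself.
- pivot (a point): Top of the tensioner arm's pivot pin, on its axis, 67 mm above the bench. The arm's steel bar is 24 mm wide, from 30 to 42 mm above the bench; its short tail on the other side of the pivot carries the ratchet tooth.
- idler_post (a point): Foot of the idler pin on the arm, 85 mm from the pivot axis, at the top of a shoulder of 22 mm diameter and 8 mm height (50 mm above the bench): the seat of the roller's underside. The pin is 12 mm in diameter, 47 mm tall above this point, with its top 9 mm tapered to 4 mm diameter. Local z is up. It turns with the arm.
- handle (a point): Centre of the top of the upright dark steel handle post at the arm's free end, 165 mm from the pivot axis, in line with pivot and idler pin. Round post, 16 mm diameter, from 42 to 110 mm above the bench; this point is the top. It moves with the arm.
- idler: The idler roller: plain grey plastic tube-shaped drum without flanges, 44 mm diameter, 34 mm high, with an open 16 mm through bore; stands on the bench on its end, axis (z) upright, to the left or the right of the rig. Origin at the centre of its underside. About 0.12 kg.
- spare_wheel: Bystander, leave alone: flatter grey plastic spool with two wide flanges, 66 mm diameter, 21 mm high, no open bore; on the other side of the rig. Origin at the centre of its underside.
- dog1: Bystander: black ribbed plastic bench dog, 60 x 34 x 33 mm, origin under its centre.
- dog2: Bystander: like the other bench dog.
- screwdriver: Bystander: screwdriver lying on the bench beyond the rig, 190 mm long.
- file: Bystander: flat file with a wooden handle lying beyond the rig, 250 mm long.
- mug: Bystander: white mug, 76 mm diameter, 88 mm high, origin under its centre.
- jar: Bystander: glass jar, 60 mm diameter, 75 mm high, origin under its centre.
- nut: Bystander: steel hexagon nut, 24 mm wide, 10 mm high, lying on the rig's plate at its corner near the robot on the pawl's side.
Things that resemble listed ones, but are neither listed nor needed, are in the scene too. What is shaped like the idler but blue or purple is not meant.

How it is judged:
By the outcome, as a careful person would: the job done as asked, in the order asked, and still so for the second after the job is handed in, while the arm keeps its last pose, push and grip.
It also fails if it takes over 58 s, if anything falls off the work surface, if the arm or the gripper's body presses on something with over 40 N, if the wrist force passes 120 N, or if a joint passes its speed limit or range.

## Working session

There is one attempt and no reset: what is moved stays moved. The work goes in short steps, Python scripts to look and compute and a tool call to move; the robot and the scene stay as the last step left them, time stands still between calls to the robot, and variables do not carry over. Pictures are saved under pics/ and viewed, at most 10 in all, crops included, and the job is handed in when it is done.

Besides the shell and the picture viewer there is one more tool, called as name(argument=value, ...), one argument or row to a line, values as JSON. play_rows: Moves the arm, as the interface text tells. Scaled input: -1 to 1 covers 30 mm each way for a shift and 0.15 rad each way for a turn. Its arguments: {"type":"object","properties":{"commands":{"type":"string"},"grip":{"type":"number"}},"required":["commands"]}

```bash
mkdir -p pics; ls; cat > h.py <<'E'
import numpy as np, cv2
from station import r, cams
def world(name,depth,u,v):
    c=cams.camera_info(name);K=np.array(c["mtx"]);R=np.array(c["R"]);t=np.array(c["t"]).ravel()
    z=depth[int(v),int(u)];p=np.linalg.inv(K)@[u,v,1]*z
    return R.T@(p-t)
def plane(name,u,v,h):
    c=cams.camera_info(name);K=np.array(c["mtx"]);R=np.array(c["R"]);t=np.array(c["t"]).ravel()
    d=R.T@np.linalg.inv(K)@[u,v,1];o=-R.T@t
    return o+d*(h-o[2])/d[2]
def pix(name,X):
    c=cams.camera_info(name);p=np.array(c["mtx"])@(np.array(c["R"])@X+np.array(c["t"]).ravel());return p[:2]/p[2]
E
python3 - <<'E'
from h import *
for n in ("scene","top"):
    p,d=cams.capture(n);cv2.imwrite(f"pics/{n}0.png",p);np.save(f"{n}0.npy",d)
    c=cams.camera_info(n);print(n,np.round(-np.array(c["R"]).T@np.array(c["t"]).ravel(),3),np.round(c["R"],2).tolist(),c["mtx"][0])
E
```

```text
pics
scene [ 1.48  -0.467  0.94 ] [[0.43, 0.9, 0.02], [0.59, -0.26, -0.77], [-0.69, 0.34, -0.64]] [486.50396717   0.         289.98864604]
top [ 0.326 -0.019  1.272] [[0.02, -1.0, -0.0], [-0.98, -0.02, -0.21], [0.21, 0.01, -0.98]] [428.00863884   0.         278.28332037]
```

View pics/top0.png

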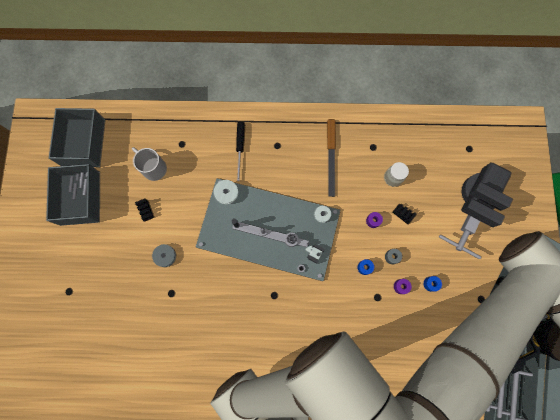

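View pics/scene0.png

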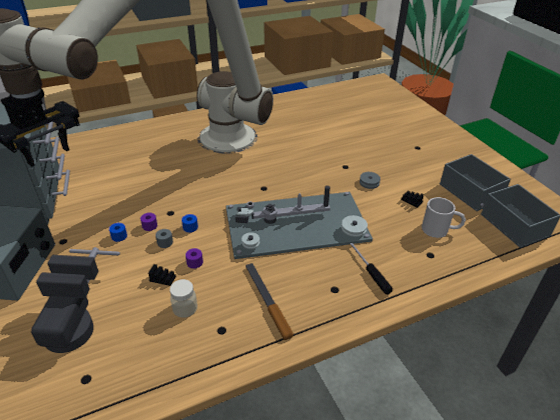

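The top view shows the rig with pulleys at (226,190) and (322,213), the handle at about (235,224), the pivot at about (291,239) and the pawl at about (314,252).

Candidates for the idler are the grey drum (394,256), the blue ones (366,267) and (433,284), and the purple ones (375,219) and (403,286). The flat grey spool at (163,255) is the spare wheel. Only the grey drum at (394,256) fits, being plain, grey and with an open bore. I'll confirm it in a crop.

```bash
python3 - <<'E'
from h import *
a=cv2.imread("pics/top0.png");s=cv2.imread("pics/scene0.png")
A=cv2.resize(a[175:305,190:450],None,fx=3,fy=3,interpolation=cv2.INTER_CUBIC)[:300*2]
cv2.imwrite("pics/c1.png",A)
B=cv2.resize(s[175:275,90:380],None,fx=2.7,fy=2.7,interpolation=cv2.INTER_CUBIC);cv2.imwrite("pics/c2.png",B)
E
```

```text
(no output)
```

View pics/c1.png

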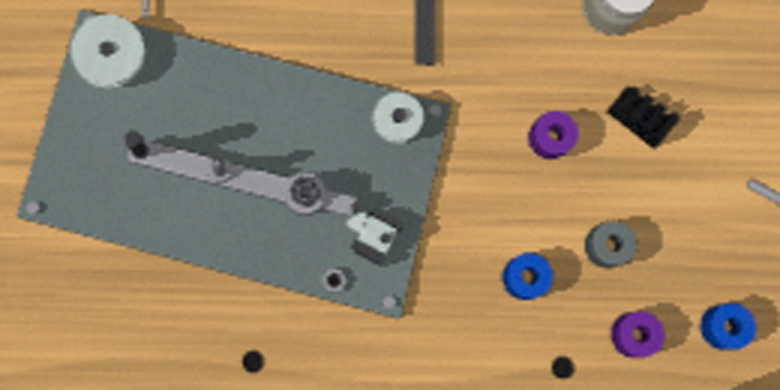

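View pics/c2.png

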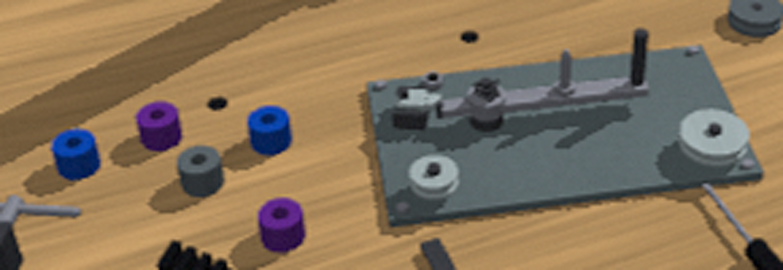

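The crops confirm it: a grey drum with an open bore at crop 1 (612,243), with the blue and purple drums and the dog around it. The handle top is at (131,142), the pivot at (307,191) and the pin at about (218,165). In crop 2 the pin top is at (566,55) and the handle top at (640,33).

```bash
python3 - <<'E'
from h import *
d=np.load("top0.npy");ds=np.load("scene0.npy")
a=cv2.imread("pics/top0.png");hsv=cv2.cvtColor(a,cv2.COLOR_BGR2HSV)
T=lambda u,v:((u+.5)/3+190-.5,(v+.5)/3+175-.5)
S=lambda u,v:((u+.5)/2.7+90-.5,(v+.5)/2.7+175-.5)
def tri(p,q,h):
    print("  top",plane("top",*p,h).round(4),"scene",plane("scene",*q,h).round(4))
for n,p,q,h in [("handle",T(131,142),S(640,32),.11),("pintop",T(215,158),S(566,54),.097),("pivot",T(307,189),S(487,87),.067),
  ("idler",T(613,243),S(200,159),.034),("pul+",T(108,48),S(714,130),.046),("pul-",T(400,116),S(434,174),.046),("nut",T(335,279),S(432,77),.022)]:
    print(n,end="");tri(p,q,h)
# rig fit from pulleys (mean of views)
P=np.mean([plane("top",*T(108,48),.046),plane("scene",*S(714,130),.046)],0)[:2];M=np.mean([plane("top",*T(400,116),.046),plane("scene",*S(434,174),.046)],0)[:2]
v=P-M;print("len",np.hypot(*v),"exp",np.hypot(8,295))
yaw=np.arctan2(v[1],v[0])-np.arctan2(295,-8);R=np.array([[np.cos(yaw),-np.sin(yaw)],[np.sin(yaw),np.cos(yaw)]])
o=(P+M)/2-R@[.074,.0075];print("yaw",np.degrees(yaw),"o",o)
for n,x in [("pivot",(-.02,-.07)),("pin",(-.02,.015)),("handle",(-.02,.095))]:print(n,(o+R@x).round(4))
# grey idler mask from depth height
Z=np.array([[world("top",d,u,v) for u in range(350,450)] for v in range(200,300)])
m=((Z[...,2]>.029)&(Z[...,2]<.040)).astype(np.uint8)
k,l,st,ce=cv2.connectedComponentsWithStats(m)
for i in range(1,k):
    if st[i,4]>80: 
        q=Z[l==i];print((ce[i]+[350,200]).round(1),st[i,4],((q.max(0)+q.min(0))/2).round(4))
s=r.sense();print(s["tcp_pos"],np.round(s["ee_rot"],3).tolist(),s["time_s"])
E
```

```text
handle  top [0.5352 0.1128 0.11  ] scene [0.5375 0.1103 0.11  ]
pintop  top [0.5238 0.0358 0.097 ] scene [0.525  0.0304 0.097 ]
pivot  top [ 0.5007 -0.0505  0.067 ] scene [ 0.5079 -0.0519  0.067 ]
idler  top [ 0.4582 -0.3462  0.034 ] scene [ 0.4589 -0.3461  0.034 ]
pul+  top [0.6404 0.1465 0.046 ] scene [0.6432 0.1447 0.046 ]
pul-  top [ 0.5769 -0.1408  0.046 ] scene [ 0.5872 -0.1434  0.046 ]
nut  top [ 0.42   -0.0797  0.022 ] scene [ 0.4173 -0.0791  0.022 ]
len 0.29383296208915644 exp 295.10845463998487
yaw -13.280099790309212 o [0.53817573 0.01145746]
pivot [ 0.5026 -0.0521]
pin [0.5222 0.0307]
handle [0.5405 0.1085]Traceback (most recent call last):
  File "<stdin>", line 18, in <module>
  File "h.py", line 4, in world
    c=cams.camera_info(name);K=np.array(c["mtx"]);R=np.array(c["R"]);t=np.array(c["t"]).ravel()
ValueError: time passes only in moves, steps and waits
```

```bash
python3 - <<'E'
from h import *
s=r.sense();print(s["time_s"],np.round(s["tcp_pos"],4),np.round(s["ee_rot"],3).tolist(),s["gripper_width"],np.round(s["wrist_force"],2))
g=np.array([.4585,-.346,.12])-s["tcp_pos"];print(g, g/.03)
E
```

```text
0.1 [ 0.2585 -0.5684  0.2216] [[-0.91, -0.414, -0.001], [-0.414, 0.91, 0.002], [0.0, 0.002, -1.0]] 1.0011262132272731 [-0.42  0.11  0.36]
[ 0.19998488  0.22243041 -0.10155258] [ 6.66616274  7.41434688 -3.38508604]
```

play_rows(
  commands="0.83 0.93 -0.3 0 0 0.78;0.83 0.93 -0.3 0 0 0.78;0.83 0.93 -0.3 0 0 0.78;0.83 0.93 -0.3 0 0 0.78;0.83 0.93 -0.3 0 0 0.78;0.83 0.93 -0.3 0 0 0.78;0.83 0.93 -0.3 0 0 0.78;0.83 0.93 -0.3 0 0 0.78;0 0 0 0 0 0;0 0 0 0 0 0",
  grip=64,
)

```text
time_s: 1.1
tcp_pos: [0.458, -0.345, 0.15]
ee_rot: [[-0.206, -0.979, -0.001], [-0.979, 0.206, 0.001], [-0.0, 0.001, -1.0]]
wrist_force: [0.3, -0.3, 0.3]
gripper_width: 0.733
gripper_force: 0.0
```

play_rows(
  commands="0 0 -1 0 0 0;0 0 -1 0 0 0;0 0 -1 0 0 0;0 0 -0.9 0 0 0;0 0 -0.5 0 0 0;0 0 -0.3 0 0 0;0 0 0 0 0 0",
)

```text
time_s: 1.8
tcp_pos: [0.4568, -0.3463, 0.0086]
ee_rot: [[-0.208, -0.978, -0.002], [-0.978, 0.208, 0.001], [-0.0, 0.002, -1.0]]
wrist_force: [-0.3, -0.5, -0.3]
gripper_width: 0.734
gripper_force: 0.0
```

play_rows(
  commands="0 0 0 0 0 0;0 0 0 0 0 0;0 0 0 0 0 0;0 0 0 0 0 0;0 0 0 0 0 0;0 0 0 0 0 0;0 0 0 0 0 0;0 0 0 0 0 0",
  grip=35,
)

```text
time_s: 2.6
tcp_pos: [0.4583, -0.3459, 0.0105]
ee_rot: [[-0.206, -0.979, 0.001], [-0.979, 0.206, -0.001], [0.0, -0.001, -1.0]]
wrist_force: [-1.9, 0.7, 6.0]
gripper_width: 0.501
gripper_force: 30.0
```

play_rows(
  commands="0 0 0.5 0 0 0;0 0 1 0 0 0;0 0 1 0 0 0;0 0 1 0 0 0;0 0 1 0 0 0;0.1 0.5 0 0 0 0;0.16 1 0 0 0 0;0.16 1 0 0 0 0;0.16 1 0 0 0 0;0.16 1 0 0 0 0;0.16 1 0 0 0 0;0.16 1 0 0 0 0;0.16 1 0 0 0 0;0.16 1 0 0 0 0;0.16 1 0 0 0 0;0.16 1 0 0 0 0;0.16 1 0 0 0 0;0.27 1 0 0 0 0;0 0 0 0 0 0;0 0 0 0 0 0",
)

```text
time_s: 4.6
tcp_pos: [0.5207, 0.03, 0.1432]
ee_rot: [[-0.205, -0.979, -0.003], [-0.979, 0.205, -0.0], [0.001, 0.003, -1.0]]
wrist_force: [0.8, -0.1, -2.3]
gripper_width: 0.504
gripper_force: 30.0
```

```bash
python3 - <<'E'
from h import *
p,d=cams.capture("scene");t,dt=cams.capture("top")
s=r.sense();T=np.array(s["tcp_pos"]);print(s["time_s"],T.round(4),s["gripper_width"])
for n,X in [("roller bottom ctr",T-[0,0,.0095]),("pintop",[.522,.031,.097])]:print(n,pix("scene",np.array(X)).round(1),pix("top",np.array(X)).round(1))
A=cv2.resize(p[130:240,230:400],None,fx=4,fy=4,interpolation=cv2.INTER_CUBIC);cv2.imwrite("pics/c3.png",A)
B=cv2.resize(t[180:270,190:330],None,fx=4,fy=4,interpolation=cv2.INTER_CUBIC);cv2.imwrite("pics/c4.png",B)
E
```

```text
4.7 [0.5208 0.0288 0.1437] 0.5001386425063614
roller bottom ctr [298.6 183.4] [263.3 226.2]
pintop [299. 194.] [263. 228.]
```

View pics/c3.png

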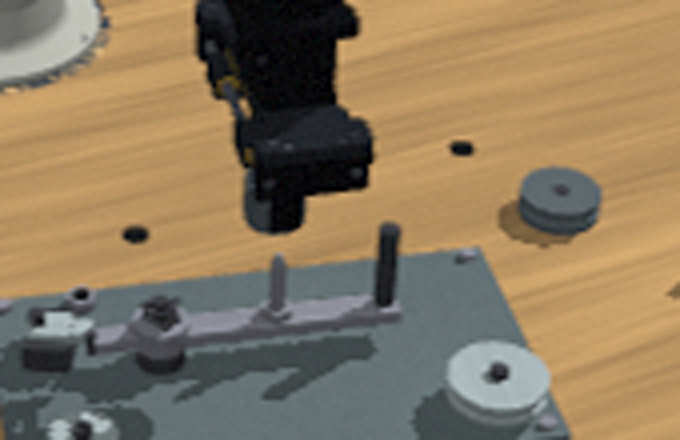

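The pin top is at crop (279,256) and the roller's lower edge is centred at (273,230), so the roller hangs directly above the pin. I'll measure the lateral offset at subpixel level.

```bash
python3 - <<'E'
from h import *
c=cv2.imread("pics/c3.png",0);s=cv2.imread("pics/scene0.png",0);t=cv2.imread("pics/top0.png",0);
np.set_printoptions(linewidth=200)
p=c[2::4,2::4]  # approx native, offset 230,130
print("pin native scene0 cols 292..308");
for v in (194,196,198,200,202,204):print(v,s[v,292:308])
print("roller (new) cols 286..312")
for v in range(178,190,1):print(v,p[v-130,286-230:312-230])
print("top0 rows 222..236 cols 254..276")
for v in range(222,238):print(v,t[v,254:276])
E
```

```text
pin native scene0 cols 292..308
194 [142 142 140 137 139 132 106  87 109 131 136 132 131 131 128 128]
196 [138 137 138 136 137 114  77  74  73  89 112 118 121 125 122 120]
198 [105 102 103 103 108  89  67  71  70  84 102 102 105 101 103 101]
200 [103 102 102 102 103  88  69  71  68  88 105 103 103 104 103 106]
202 [103 101 104 101 105  88  67  71  68  88 105 105 104 102 105 105]
204 [105 103 103 104 103  87  66  70  75  96 106 102 106 105 102 104]
roller (new) cols 286..312
178 [153 152 151 152 115  54  42  29  11   7  11   9   6   8   8   3  13   4   2   7  14  17  42  79  92  90]
179 [152 151 151 147 108  51  49  34   2  11  12  14   1   8  10   7   7   5   3  24 118 164 165 162 160 159]
180 [148 147 147 145 108  54  46  44  34  31  39  28   5  10  11   4   6   2   2  35 117 156 162 164 160 160]
181 [142 146 146 150 110  51  49  52  52  53  54  36   4   4   7   4  14  10   8  38 115 156 158 155 153 153]
182 [147 150 157 158 116  53  48  49  52  55  48  25   0   7   5  13  11   8   1  36 113 151 151 152 151 151]
183 [156 154 156 156 125  68  45  52  52  51  46  22  10   9   9   4   
[... 1535 characters left out ...]
5 103 102 104 110 108  82  66  75  77  76]
231 [150 150 148 149 152 149 142  99  89  73  68  91 101 104 102 105 106 106 107 107 105  83]
232 [152 155 153 152 152 152 147 113  82  68  71  94 102  93 105 104 113 149 150 151 151 152]
233 [153 153 154 152 148 132 151 139  97  85  98 144 131 102 100 113 148 147 150 150 152 152]
234 [ 96 124 141 159 153 153 149 147 148 148 144 125  96 112 144 143 148 150 149 148 151 150]
235 [114 114 107 107  95 121 138 143 119 114 111 104 148 149 151 149 145 149 149 148 148 150]
236 [115 117 113 116 114 111 101  96  95 117 139 160 151 148 151 150 152 149 150 149 146 148]
237 [115 115 112 110 115 115 113 115 114 112 100  94 113 129 151 148 149 152 150 150 149 148]
```

The pin axis is at u≈299.0. The roller is centred at 298.1, where 299.5 would be aligned. I'll shift about +3 mm in y and descend gently.

play_rows(
  commands="0.03 0.1 0 0 0 0;0 0 -0.5 0 0 0;0 0 -0.5 0 0 0;0 0 -0.3 0 0 0;0 0 -0.15 0 0 0;0 0 -0.1 0 0 0;0 0 0 0 0 0;0 0 0 0 0 0",
)

```text
time_s: 5.5
tcp_pos: [0.5214, 0.033, 0.0984]
ee_rot: [[-0.207, -0.978, -0.002], [-0.978, 0.207, 0.001], [-0.001, 0.003, -1.0]]
wrist_force: [-5.8, 6.2, 2.7]
gripper_width: 0.5
gripper_force: 30.0
```

play_rows(
  commands="0 0 -0.1 0 0 0;0 0 -0.1 0 0 0;0 0 -0.1 0 0 0;0 0 -0.1 0 0 0;0 0 0 0 0 0",
)

```text
time_s: 6.0
tcp_pos: [0.5215, 0.0335, 0.0861]
ee_rot: [[-0.207, -0.978, -0.002], [-0.978, 0.207, 0.002], [-0.002, 0.002, -1.0]]
wrist_force: [-6.1, 7.5, 1.5]
gripper_width: 0.498
gripper_force: 30.0
```

The roller is on the pin (underside about 76 mm, below the 97 mm tip) with only small side forces. I'll relieve those and lower it on.

play_rows(
  commands="-0.07 0.06 0 0 0 0;0 0 -0.2 0 0 0;0 0 -0.2 0 0 0;0 0 -0.2 0 0 0;0 0 -0.1 0 0 0;0 0 0 0 0 0",
)

```text
time_s: 6.6
tcp_pos: [0.5204, 0.0341, 0.0641]
ee_rot: [[-0.207, -0.978, -0.001], [-0.978, 0.207, -0.0], [0.0, 0.001, -1.0]]
wrist_force: [-1.4, 2.8, -2.5]
gripper_width: 0.502
gripper_force: 30.0
```

play_rows(
  commands="0 0 -0.1 0 0 0;0 0 -0.06 0 0 0;0 0 0 0 0 0",
)

```text
time_s: 6.9
tcp_pos: [0.5207, 0.0342, 0.0605]
ee_rot: [[-0.206, -0.978, 0.0], [-0.978, 0.206, 0.0], [-0.0, -0.0, -1.0]]
wrist_force: [-3.0, 3.6, 1.0]
gripper_width: 0.498
gripper_force: 30.0
```

play_rows(
  commands="0 0 -0.05 0 0 0;0 0 0 0 0 0;0 0 0 0 0 0",
)

```text
time_s: 7.2
tcp_pos: [0.5208, 0.0343, 0.0603]
ee_rot: [[-0.206, -0.979, 0.001], [-0.979, 0.206, -0.0], [-0.0, -0.001, -1.0]]
wrist_force: [-6.0, 3.8, 9.8]
gripper_width: 0.502
gripper_force: 30.0
```

play_rows(
  commands="0 0 0 0 0 0;0 0 0 0 0 0;0 0 0 0 0 0;0 0 0 0 0 0;0 0 0 0 0 0;0 0 0 0 0 0",
  grip=64,
)

```text
time_s: 7.8
tcp_pos: [0.5207, 0.0339, 0.0586]
ee_rot: [[-0.207, -0.978, -0.0], [-0.978, 0.207, -0.0], [0.0, 0.0, -1.0]]
wrist_force: [0.1, -0.4, -0.0]
gripper_width: 0.734
gripper_force: 0.0
```

play_rows(
  commands="0 0 0.5 0 0 0;0 0 1 0 0 0;0 0 1 0 0 0;0 0 1 0 0 0;0 0 0 0 0 0;0 0 0 0 0 0",
)

```text
time_s: 8.4
tcp_pos: [0.5207, 0.0342, 0.1642]
ee_rot: [[-0.207, -0.978, 0.001], [-0.978, 0.207, 0.001], [-0.001, -0.001, -1.0]]
wrist_force: [-0.5, 0.6, -0.5]
gripper_width: 0.735
gripper_force: 0.0
```

```bash
python3 - <<'E'
from h import *
p,d=cams.capture("scene")
print(pix("scene",np.array([.5205,.032,.084])),pix("scene",np.array([.5205,.032,.050])))
cv2.imwrite("pics/c5.png",cv2.resize(p[140:240,230:380],None,fx=5,fy=5,interpolation=cv2.INTER_CUBIC))
E
```

```text
[298.96179631 197.25876088] [298.58570742 206.51734708]
```

View pics/c5.png

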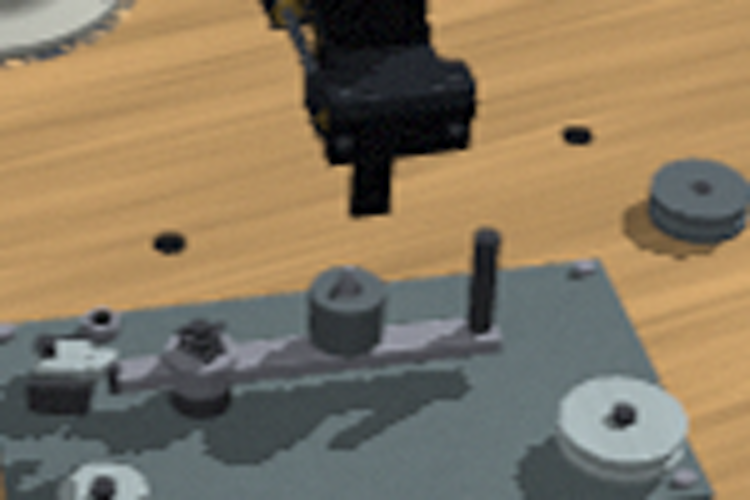

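The roller is seated: its drum is at crop (347,312) down on the shoulder, with the pin tip visible in the bore and its top where predicted, (299,197). Next is the handle, at about (.537,.111).

play_rows(
  commands="0.18 0.87 0 0 0 0;0.18 0.87 0 0 0 0;0.17 0.83 0 0 0 0;0 0 -0.5 0 0 0;0 0 -1 0 0 0;0 0 -1 0 0 0;0 0 -0.5 0 0 0;0 0 0 0 0 0",
)

```text
time_s: 9.25
tcp_pos: [0.5338, 0.1099, 0.0698]
ee_rot: [[-0.207, -0.978, -0.008], [-0.978, 0.207, -0.004], [0.005, 0.007, -1.0]]
wrist_force: [-0.4, -0.1, 1.1]
gripper_width: 0.733
gripper_force: 0.0
```

play_rows(
  commands="0 0 0 0 0 0;0 0 0 0 0 0;0 0 0 0 0 0;0 0 0 0 0 0;0 0 0 0 0 0;0 0 0 0 0 0;0 0 0 0 0 0;0 0 0 0 0 0",
  grip=10,
)

```text
time_s: 10.05
tcp_pos: [0.5373, 0.1111, 0.074]
ee_rot: [[-0.206, -0.978, 0.001], [-0.978, 0.206, 0.0], [-0.0, -0.001, -1.0]]
wrist_force: [2.4, -1.1, -0.2]
gripper_width: 0.175
gripper_force: 30.0
```

Gripped the post (15 mm). I'll swing along the arc about the pivot in 0.065 rad steps, turning the tool with it.

play_rows(
  commands="0.347 -0.086 0 0 0 -0.43;0.341 -0.108 0 0 0 -0.43;0.333 -0.13 0 0 0 -0.43;0.324 -0.151 0 0 0 -0.43;0.313 -0.172 0 0 0 -0.43;0 0 0 0 0 0",
)

```text
time_s: 10.65
tcp_pos: [0.5848, 0.0912, 0.0739]
ee_rot: [[-0.507, -0.862, -0.004], [-0.862, 0.507, -0.001], [0.003, 0.003, -1.0]]
wrist_force: [-5.7, 1.4, 6.6]
gripper_width: 0.178
gripper_force: 30.0
```

play_rows(
  commands="0.301 -0.192 0 0 0 -0.43;0.288 -0.211 0 0 0 -0.43;0.274 -0.23 0 0 0 -0.43;0.259 -0.247 0 0 0 -0.43;0.242 -0.263 0 0 0 -0.43;0 0 0 0 0 0;0 0 0 0 0 0;0 0 0 0 0 0",
)

```text
time_s: 11.45
tcp_pos: [0.6237, 0.0574, 0.0739]
ee_rot: [[-0.753, -0.658, -0.008], [-0.658, 0.753, -0.001], [0.006, 0.004, -1.0]]
wrist_force: [-9.1, 1.9, 7.5]
gripper_width: 0.175
gripper_force: 30.0
```

```bash
python3 - <<'E'
from h import *
p,d=cams.capture("scene");t,_=cams.capture("top");s=r.sense();T=np.array(s["tcp_pos"])
v=T[:2]-[.503,-.0515];print(T.round(4),"r",np.hypot(*v),"angle",np.arctan2(*v)-.215,s["wrist_force"],s["gripper_width"],s["gripper_force"])
a=cv2.resize(p[150:280,150:400],None,fx=3,fy=3,interpolation=cv2.INTER_CUBIC)
cv2.imwrite("pics/c6.png",a)
E
```

```text
[0.6236 0.0574 0.0739] r 0.16253227128184888 angle 0.6213308150711058 [-8.84607085  1.68116497  6.78060355] 0.17045918454077005 30.006432743975893
```

View pics/c6.png

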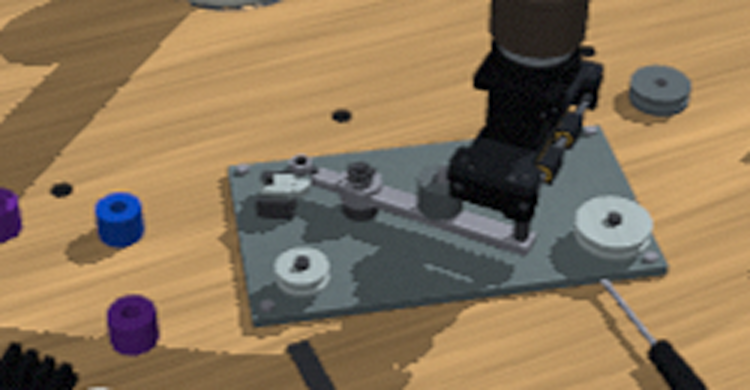

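The arm is at about 0.62 rad, past the click and clear of the end stop. The tangential spring force is about 7 N, so the pawl is no longer being lifted. The roller at crop (440,190) is still seated and the post at (522,230) is held in the gripper. Handing in.

```bash
python3 -c "
from station import r
print(r.finish_job())"
```

```text
the job is handed in; nothing more can be done
None
```

I handed the job in after about 11.5 s of the 58 s: the grey idler roller is fully down on its pin and released, and the gripper is still holding the handle post with the arm at about 0.62 rad, past the click and short of the end stop.

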